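Release the dish drawer of a bench incubator with its two catch keys

ROBOT

A 6-joint arm with a two-finger parallel gripper is mounted at the origin on a cart in front of the work surface, level with it; the furniture and walls round the work are solid. World frame = base frame: x ahead of the robot, y to its left, z up, the work surface at z = 0. Lengths are in mm, angles in degrees, forces in N, time in s.
With the tool pointing down it reaches from about 375 to 975 mm from the base axis. Payload 3.8 kg.
Tool frame: the origin (TCP) lies at the centre of the arm's flange, where the gripper is bolted on; the fingertips stand 166 mm ahead of it and the grasp point (between the pads) lies 147 mm ahead of it (r.tips_ahead is the distance from the TCP to the fingertips, in mm); z points along the fingers, y is the line along which they close (so a half turn about z gives the same grasp; the last joint's range is limited). The gripper opens to 88 mm and grips with 3 to 60 N. Pads are 18 mm wide; open, the fingers measure 123 mm over their backs; the gripper's body (75 mm by 187 mm) begins 45 mm behind the grasp point.
Start: joints at [-78.375, 15.12, 91.902, -0, 72.978, -2.114], TCP at [160.313, -655.682, 404.706] pointing down, gripper open.
Joint ranges: [-150.88, 150.88], [-54.13, 125.18], [17.81, 147.31], [-75.09, 255.09], [0, 152.58], [-146.25, 146.25]. Speed limits (degrees/s): [147.25, 147.25, 180, 180, 180, 180].

INTERFACE

Orientations are given as [roll, pitch, yaw] about the fixed x, y, z axes, in that order (R = Rz(yaw) Ry(pitch) Rx(roll)).
In Python, from bench import monitor, vision, ticket, r gives the robot as it stands.
- The arm moves only by the tool jog_arm, never from a script. Its argument "steps" is a list of rows, each an object with "delta_pos": the shift along the tool's x, y, z in cm, a list of three; "twist": the turn about the tool's z in degrees. In form: [{"delta_pos": [tx, ty, tz], "twist": twist}, ...]. A call has 1 to 12 rows; each row shifts and turns the commanded pose from where the row before left it, along the tool's axes as they then stand; what a row does not reach is not made up. A row lasts 1/12 s, in which the tool goes at most 41.7 mm and 7.16 degrees, less where a joint would pass 70% of its speed; a pose out of reach is approached as far as the arm can. A call is refused whole if a number of a shift passes 4.17 or a number of a turn 7.16, either way. A call with a gripper value outside its range is refused whole. "grip" is the closure, from -1 (fully open) to 1 (shut), set as the call begins (left out, the last holds). The fingers move at their own pace and stop on an object; "force" is the grip in N (left out, the last holds). Time passes only in rows, so rows that do not move let the fingers close. It gives the time, the measured TCP pose, the force, the opening and the grip force at its end, in the units of the state.
- monitor.read_state(): the state, without advancing time (a new reading comes with each control period).
- vision.get_image(name): name is "scene" or "top" or "wrist"; returns the picture (400x640x3 uint8, red, green, blue); there is no depth.
- vision.calibration(name): a dict with "mtx" (3x3 intrinsics, pixels), "k1" (the pictures are not rectified: a ray, as slopes to the right and down, at radius r is drawn at 1 + k1 r^2 times it, then the intrinsics apply), "rvec" (rotation vector, rad) and "tvec" (3), from world to camera coordinates, as OpenCV has them; the wrist camera has in their place "hand_eye" (4x4, takes a point from camera to tool coordinates, whose origin is the TCP and whose axes are the flange's). Camera axes: x right, y down, z forward; pixel columns grow to the right and rows downward; lengths in mm; the calibration is good to about 2 mm. A picture is of the moment at which its call begins: read the wrist's pose just before it. calibration takes no time and is no camera call.
- ticket.job_done(): hands the job in; it is judged then, once.
The state is a dict: "time": time; "qpos": joint angles; "joint_vel": joint speeds; "tau": joint torques, N m; "eef_pos": TCP position; "ee_rot": TCP orientation; "contact_force": force on the tool from outside, world axes, zero at the start; "wrist_torque": the same for the moment, N m; "grip_width": finger opening in mm; "gripper_force": force on a finger pad.
Only numpy, scipy, OpenCV 4.12 (cv2) and the standard library are available. Lean on these libraries where they do the work, as an engineer would, in place of code of your own. Each camera call takes 0.05 s, during which the arm holds its last target. There are 200 camera calls.

TASK

Bring the culture dish out of the small white bench incubator: with the fingertips push the clear guard on its top all the way back, then press the two catch keys that it covered down together and keep both down until the spring-driven drawer has run fully out and stopped. Then let both keys come up and move clear. Lift nothing, do not touch the dish, and leave the things around undisturbed and the guard back.

Things in the scene. Friction and masses are not known exactly. Their poses are not given: they have to be found in the camera images.
- incubator: Fixed white bench incubator for one dish, 185 mm deep (x from -100 to +85 mm) x 150 mm wide (y); origin on the worktop under it. +x points to its back, -x to its front (drawer side), +y to its left seen from the robot. Flat deck 56 mm above the worktop from x = -100 to +30 mm, then a display hump 82 mm high. Two rails, tops at 63 mm, run fore and aft on the deck at y = +-53 mm.
- guard (a joint): Clear sliding guard over the keys, in m: 0 is fully forward over the keys, 0.055 fully back at its stop (keys bare). Slides along the incubator's +x with about 2 N of friction and stays where left. Hood 44 mm deep, 100 mm wide, top 74 mm above the worktop; along its front edge stands a grey push tab 84 mm wide (y), 5 mm thick, up to 96 mm above the worktop.
- guard_tab (a point): Middle of the front (-x) face of the guard's push tab, 86 mm above the worktop; moves with the guard. To open, push here towards the incubator's +x.
- key_left (a joint): Left catch key, in m: 0 is up, 0.007 fully down on its stop (cap top then still 5 mm above the deck). Spring: 3 N at the top, 6 N fully down; it springs up by itself. Its catch frees the drawer when it is more than about 4.5 mm down.
- key_right (a joint): Right catch key, as the left one. The drawer moves only while both keys are down together; if either comes up early it catches the drawer at the next of five notches 18 mm apart, and both must be pressed again.
- key_left_top (a point): Centre of the top of the left key's cap, a grey block 24 mm (x) x 20 mm (y); 68 mm above the worktop, 12 mm proud of the deck, when up. Moves with the key.
- key_right_top (a point): Centre of the top of the right key's cap, same shape, 60 mm from the left one along the incubator's y; both lie at x = -62 mm, y = +-30 mm of the incubator.
- tray (a joint): Dish drawer, in m: 0 is shut, 0.092 fully out at its stop. It slides out along the incubator's -x below the deck (front panel 130 mm wide, 9 to 47 mm above the worktop), driven by its own damped spring (about 5 N, some 2 to 3 s for the whole way); it is not pulled.
- tray_seat (a point): Centre of the floor of the drawer's dish recess (97 mm square, walls 8 mm high), 16 mm above the worktop; moves with the drawer.
- dish: Clear lidded culture dish, 93 mm across, 17 mm high, loose in the drawer's recess; origin at the centre of its underside. Not to be touched.
- dish_spare: Bystander: a second lidded dish of the same size, standing to the left in front; origin under its centre.
- alcohol_bottle: Bystander: brown bottle with a screw cap, 47 mm across, 88 mm high, to the right of the incubator; origin under its centre.
- forceps: Bystander: steel forceps 125 mm long, lying beside the incubator's left side; origin under the centre.
- notebook: Bystander: ring-bound notebook 148 x 109 x 13 mm, lying at the left; origin under its centre.
- pen_teal: Bystander: ball pen 142 mm long, lying on the notebook; origin under its centre.

How it is judged:
By the outcome, as a careful person would: the job done as asked, in the order asked, and still so for the second after the job is handed in, with the robot touching nothing.
It also fails if it takes over 42 s, if anything falls off the work surface, if the arm or the gripper's body presses on something with over 40 N, if the wrist force passes 120 N, or if a joint passes its speed limit or range.

## Working session

There is one attempt and no reset: what is moved stays moved. The work goes in short steps, Python scripts to look and compute and a tool call to move; the robot and the scene stay as the last step left them, time stands still between calls to the robot, and variables do not carry over. Pictures are saved under pics/ and viewed, at most 10 in all, crops included, and the job is handed in when it is done.

Besides the shell and the picture viewer there is one more tool, called after "Call:" as name(argument=value, ...) on one line, values as JSON. jog_arm: Moves the arm, as the interface text tells. Its arguments: {"type":"object","properties":{"steps":{"type":"array"},"grip":{"type":"number"},"force":{"type":"number"}},"required":["steps"]}

```bash
mkdir -p pics
python3 - <<'E'
from bench import monitor, vision, ticket, r
import cv2
print(monitor.read_state())
for n in("scene","top"):
    print(n,vision.calibration(n))
    cv2.imwrite(f"pics/{n}0.png",vision.get_image(n)[:,:,::-1])
print(vision.calibration("wrist"), r.tips_ahead)
E
```

```text
{'time': 0.0, 'qpos': array([-7.83739744e+01,  1.51708518e+01,  9.19810192e+01, -4.32306499e-04,
        7.29779008e+01, -2.11404198e+00]), 'joint_vel': array([ 0.02006883, -0.02229907,  0.07957775, -0.02749458,  0.06291252,
        0.00361849]), 'tau': array([-1.07303738e-03, -5.02115142e+01, -3.56875277e+01,  7.26016844e-02,
        2.93900259e-02, -1.81450741e-04]), 'eef_pos': array([ 160.25481705, -655.35125644,  403.36988803]), 'ee_rot': array([-1.79870301e+02, -4.37429991e-03,  1.37401897e+01]), 'contact_force': array([-0.02095456, -0.25495267,  0.78971786]), 'wrist_torque': array([ 0.06615879,  0.00550514, -0.0004003 ]), 'gripper_force': 0.0, 'grip_width': 88.49101097918103}
scene {'mtx': array([[368.70713888,   0.        , 322.47338068],
       [  0.        , 368.70713888, 207.00954673],
       [  0.        ,   0.        ,   1.        ]]), 'k1': 0.02120939811726855, 'rvec': array([ 0.69152447, -2.69262864,  1.06402026]), 'tvec': array([418.75691592, 366.07912276, 706.67550382])}
top {'mtx': array([[461.26245781,   0.        , 312.98869022],
       [  0.        , 461.26245781, 202.87883873],
       [  0.        ,   0.        ,   1.        ]]), 'k1': -0.07533151047948089, 'rvec': array([ 2.11804851, -2.14402037,  0.16476802]), 'tvec': array([-135.51642399,  550.705134  , 1070.43732259])}
{'mtx': array([[288.72739532,   0.        , 316.00057296],
       [  0.        , 288.72739532, 194.13756461],
       [  0.        ,   0.        ,   1.        ]]), 'k1': -0.0050950884275911806, 'hand_eye': array([[ 6.47175028e-05, -9.64705619e-01, -2.63330712e-01,
         6.76608994e+01],
       [ 9.99999996e-01,  7.70463428e-05, -3.64922770e-05,
        -4.53866658e-01],
       [ 5.54929730e-05, -2.63330709e-01,  9.64705621e-01,
         1.84092201e+01],
       [ 0.00000000e+00,  0.00000000e+00,  0.00000000e+00,
         1.00000000e+00]])} 166.0
```

View pics/top0.png

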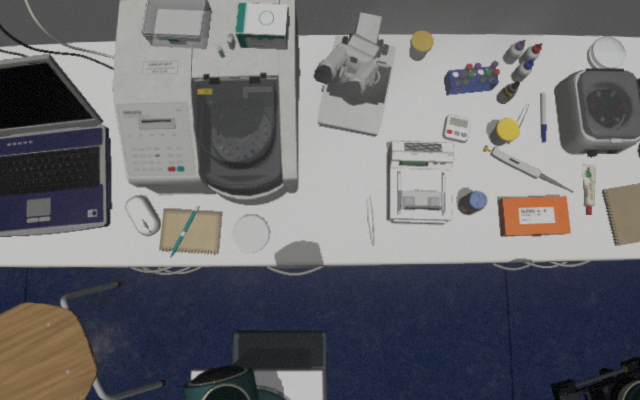

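View pics/scene0.png

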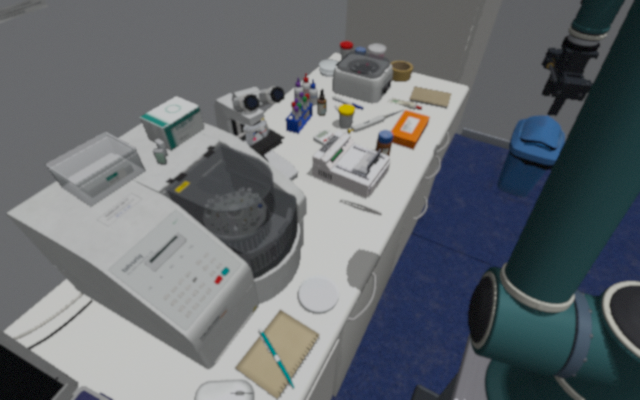

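The top view shows the incubator at about px (422,182), the forceps at (371,220) and the bottle at (474,200). The drawer side faces down in the image, towards the robot. I'll enlarge that area.

```bash
cat > h.py <<'E'
import numpy as np, cv2
from bench import vision
def plane(name,pts,z):
    c=vision.calibration(name);K=c["mtx"];R=cv2.Rodrigues(c["rvec"])[0];t=c["tvec"]
    u=cv2.undistortPoints(np.array(pts,float).reshape(-1,1,2),K,np.array([c["k1"],0,0,0,0.]))[:,0]
    d=np.c_[u,np.ones(len(u))]@R; o=-R.T@t
    return o+d*((z-o[2])/d[:,2])[:,None]
def proj(name,P):
    c=vision.calibration(name)
    return cv2.projectPoints(np.array(P,float).reshape(-1,1,3),c["rvec"],c["tvec"],c["mtx"],np.array([c["k1"],0,0,0,0.]))[0][:,0]
E
python3 - <<'E'
from h import *
a=cv2.imread("pics/top0.png")[130:240,375:495]
cv2.imwrite("pics/top0c.png",cv2.resize(a,None,fx=5,fy=5,interpolation=cv2.INTER_CUBIC))
print(plane("top",[(422,182),(371,220),(474,200),(422,265)],0))
E
```

```text
[[ 606.51237273 -419.17230037    0.        ]
 [ 511.13185979 -286.32635058    0.        ]
 [ 558.45565006 -549.52473245    0.        ]
 [ 397.51097455 -409.04906829    0.        ]]
```

View pics/top0c.png

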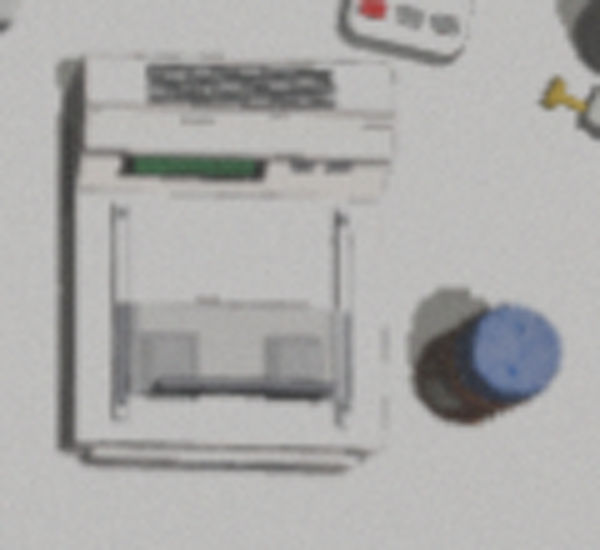

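Readings from the crop: deck front corners at about (78,447) and (380,452), keys under the guard at (170,356) and (293,356), rail ends at (120,417)/(343,425) and (120,207)/(343,213). I'll fit the incubator's pose to these.

Run:
```python
from h import *
from scipy.optimize import least_squares
off=lambda p:(np.array(p)-2)/5+[375,130]
obs=[((78,446),(-100,75,56)),((378,449),(-100,-75,56)),((170,356),(-62,30,68)),((293,357),(-62,-30,68)),((85,57),(85,75,82)),((392,65),(85,-75,82))]
rails=[((120,417),53),((120,207),53),((343,425),-53),((343,213),-53)]
for q,m in obs: print(m,plane("top",[off(q)],m[2])[0].round(1))
for q,m in rails: print(m,plane("top",[off(q)],63)[0].round(1))
def res(v):
    c,s=np.cos(v[2]),np.sin(v[2]);e=[]
    def loc(q,z):
        d=plane("top",[off(q)],z)[0][:2]-v[:2]; return c*d[0]+s*d[1],-s*d[0]+c*d[1]
    for q,m in obs: l=loc(q,m[2]); e+=[l[0]-m[0],l[1]-m[1]]
    for q,y in rails: e+=[loc(q,63)[1]-y]
    return np.array(e)
f=least_squares(res,[606,-419,0],loss="soft_l1",f_scale=2,x_scale=[1,1,.01])
x,y,a=f.x; print(x,y,np.degrees(a),res(f.x).round(1))
R=np.array([[np.cos(a),-np.sin(a)],[np.sin(a),np.cos(a)]])
for n,l in dict(keyL=(-62,30),keyR=(-62,-30),mid=(-62,0),trayout=(-200,0)).items(): print(n,R@l+[x,y])
```

```text
(-100, 75, 56) [ 506.3 -325.6   56. ]
(-100, -75, 56) [ 502.9 -469.3   56. ]
(-62, 30, 68) [ 547.2 -369.1   68. ]
(-62, -30, 68) [ 545.9 -427.7   68. ]
(85, 75, 82) [ 690.4 -332.3   82. ]
(85, -75, 82) [ 685.  -480.1   82. ]
53 [ 519. -345.   63.]
53 [ 621.  -349.3   63. ]
-53 [ 513.7 -451.2   63. ]
-53 [ 616.8 -457.2   63. ]
604.9742605267083 -401.9858133141773 -2.5027613922300818 [-1.9 -3.   0.9  3.3  2.8  0.4  4.1  1.7 -2.7 -1.7 -1.7  0.5  0.2  0.3
 -0.1 -1.7]
keyL [ 544.34342731 -369.30704249]
keyR [ 541.7233751  -429.24980958]
mid [ 543.0334012  -399.27842603]
trayout [ 405.16503689 -393.25230595]
```

Call:
jog_arm(steps=[{"delta_pos": [0, 0, 0], "twist": 5.4}, {"delta_pos": [0, 0, 0], "twist": 5.4}, {"delta_pos": [0, 0, 0], "twist": 5.3}], grip=0.03)

```text
time: 0.35
eef_pos: [160.2, -655.5, 403.9]
ee_rot: [-179.9, 0.0, -2.6]
contact_force: [-0.4, 0.4, -0.3]
grip_width: 70.3
gripper_force: 0.0
```

Call:
jog_arm(steps=[{"delta_pos": [2.66, -2.26, 0.6], "twist": 0}, {"delta_pos": [2.66, -2.26, 0.6], "twist": 0}, {"delta_pos": [2.66, -2.26, 0.6], "twist": 0}, {"delta_pos": [2.66, -2.26, 0.6], "twist": 0}, {"delta_pos": [2.66, -2.26, 0.6], "twist": 0}, {"delta_pos": [2.66, -2.26, 0.6], "twist": 0}, {"delta_pos": [2.66, -2.26, 0.6], "twist": 0}, {"delta_pos": [2.66, -2.26, 0.6], "twist": 0}, {"delta_pos": [2.66, -2.26, 0.6], "twist": 0}, {"delta_pos": [2.66, -2.26, 0.6], "twist": 0}, {"delta_pos": [2.66, -2.26, 0.6], "twist": 0}, {"delta_pos": [2.66, -2.26, 0.6], "twist": 0}])

```text
time: 1.35
eef_pos: [491.4, -396.4, 332.0]
ee_rot: [-180.0, 0.0, -2.4]
contact_force: [0.7, 0.6, 0.5]
grip_width: 42.7
gripper_force: 0.0
```

Call:
jog_arm(steps=[{"delta_pos": [0, 0, 0], "twist": 0}, {"delta_pos": [0, 0, 0], "twist": 0}, {"delta_pos": [0, 0, 0], "twist": 0}, {"delta_pos": [0, 0, 0], "twist": 0}])

```text
time: 1.68
eef_pos: [489.7, -398.6, 332.7]
ee_rot: [180.0, 0.0, -2.4]
contact_force: [0.0, 0.0, 0.1]
grip_width: 42.9
gripper_force: 0.0
```

Run:
```python
from bench import monitor, vision
import cv2
s=monitor.read_state(); print({k:s[k] for k in("time","eef_pos","ee_rot","grip_width","contact_force")})
cv2.imwrite("pics/w1.png",vision.get_image("wrist")[:,:,::-1])
```

```text
{'time': 1.6833, 'eef_pos': array([ 489.66040337, -398.57809884,  332.72791712]), 'ee_rot': array([ 1.79985561e+02,  2.12696975e-02, -2.41357058e+00]), 'grip_width': 42.858761529507284, 'contact_force': array([0.03947133, 0.01042436, 0.09752844])}
```

View pics/w1.png

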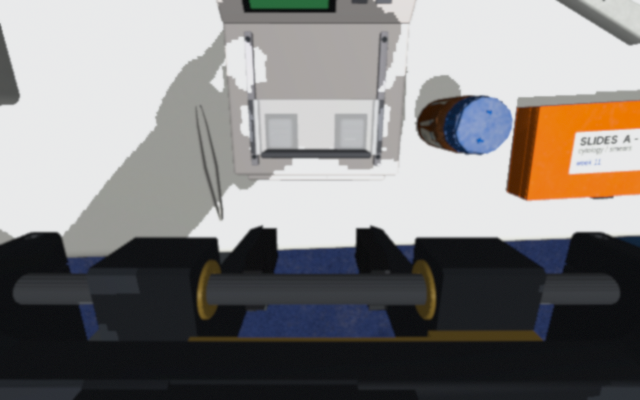

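The wrist view shows the whole deck: keys at about (281,132) and (350,132), the tab at (316,153), rails at x ≈ 252 and 380, the forceps at (210,160) and the bottle at (478,125). I'll enlarge it to refine the pose.

Run:
```python
import cv2
a=cv2.imread("pics/w1.png")[20:190,210:430]
cv2.imwrite("pics/w1c.png",cv2.resize(a,None,fx=3.5,fy=3.5,interpolation=cv2.INTER_CUBIC))
```

```text
(no output)
```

View pics/w1c.png

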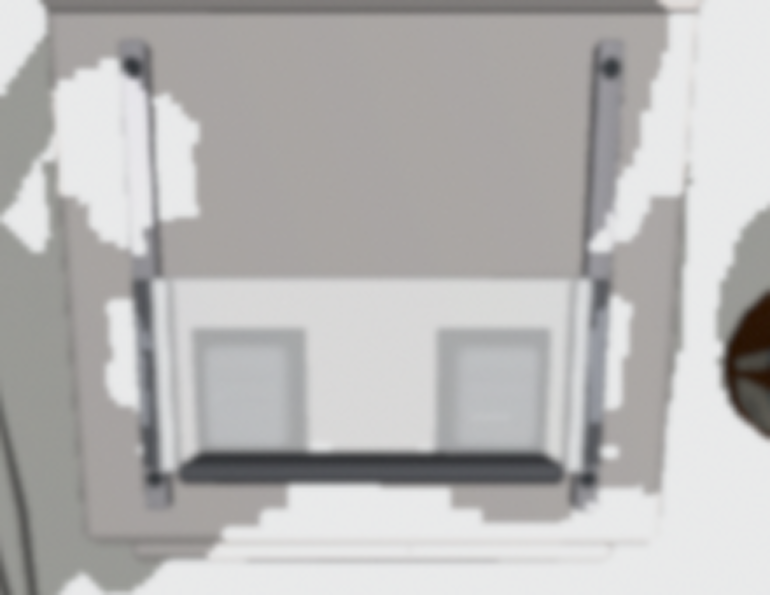

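Crop readings: deck front corners (90,540)/(658,540), rail screws (132,66)/(611,66) and (155,480)/(584,480), cap centre columns 248 and 500, and tab edges at rows 455 and 481.

```bash
cat >> h.py <<'E'
from scipy.spatial.transform import Rotation as Ro
def wplane(pts,z,pos,rot):
    c=vision.calibration("wrist");H=c["hand_eye"]
    u=cv2.undistortPoints(np.array(pts,float).reshape(-1,1,2),c["mtx"],np.array([c["k1"],0,0,0,0.]))[:,0]
    R=Ro.from_euler("xyz",rot,degrees=True).as_matrix()
    o=R@H[:3,3]+pos; d=np.c_[u,np.ones(len(u))]@(R@H[:3,:3]).T
    return o+d*((z-o[2])/d[:,2])[:,None]
E
python3 - <<'E'
from h import *
pos=np.array([489.66,-398.58,332.73]);rot=[179.986,.021,-2.4136]
def w(q,z): return wplane((np.array(q)-1.25)/3.5+[210,20],z,pos,rot)[:,:2]
def show(n,q,z):
    p=w(q,z); d=p[0]-p[1]; print(n,p.round(1).tolist(),"mid",p.mean(0).round(1),"len",np.hypot(*d).round(1),"yaw",np.degrees(np.arctan2(-d[0],d[1])).round(2))
show("deckfront",[(90,540),(658,540)],56)
show("screwsB",[(132,66),(611,66)],63)
show("screwsF",[(155,480),(584,480)],63)
show("tabtop r455",[(190,455),(553,455)],96)
show("tab r481 z96",[(180,481),(563,481)],96)
show("tab r481 z74",[(180,481),(563,481)],74)
show("capfar",[(205,347),(453,347)],68)
show("capmid",[(248,398),(500,398)],68)
show("hump top front",[(45,10),(697,10)],82)
show("hump foot",[(45,10),(697,10)],56)
E
```

```text
deckfront [[508.7, -325.5], [502.5, -473.1]] mid [ 505.6 -399.3] len 147.7 yaw -2.41
screwsB [[617.7, -349.4], [613.2, -457.1]] mid [ 615.5 -403.3] len 107.8 yaw -2.41
screwsF [[524.5, -345.5], [520.0, -452.2]] mid [ 522.3 -398.8] len 106.9 yaw -2.41
tabtop r455 [[533.8, -360.8], [530.6, -438.8]] mid [ 532.2 -399.8] len 78.0 yaw -2.41
tab r481 z96 [[528.3, -358.1], [524.9, -441.0]] mid [ 526.6 -399.5] len 82.9 yaw -2.41
tab r481 z74 [[525.4, -353.8], [521.6, -445.0]] mid [ 523.5 -399.4] len 91.2 yaw -2.41
capfar [[556.0, -361.5], [553.5, -419.9]] mid [ 554.7 -390.7] len 58.5 yaw -2.42
capmid [[543.8, -370.7], [541.2, -430.9]] mid [ 542.5 -400.8] len 60.2 yaw -2.41
hump top front [[624.3, -336.5], [618.7, -470.4]] mid [ 621.5 -403.5] len 133.9 yaw -2.41
hump foot [[631.8, -329.3], [625.6, -478.1]] mid [ 628.7 -403.7] len 148.9 yaw -2.41
```

Call:
jog_arm(steps=[{"delta_pos": [0, 0, 1.7], "twist": 0}, {"delta_pos": [0, 0, 1.7], "twist": 0}, {"delta_pos": [0, 0, 1.7], "twist": 0}, {"delta_pos": [0, 0, 1.7], "twist": 0}, {"delta_pos": [0, 0, 1.7], "twist": 0}, {"delta_pos": [0, 0, 0], "twist": 0}, {"delta_pos": [0, 0, 0], "twist": 0}, {"delta_pos": [0, 0, 0], "twist": 0}])

```text
time: 2.4
eef_pos: [490.2, -398.8, 248.8]
ee_rot: [179.9, -0.1, -2.4]
contact_force: [-0.7, -0.3, 0.1]
grip_width: 42.8
gripper_force: 0.0
```

Call:
jog_arm(steps=[{"delta_pos": [1.0, 0, 0], "twist": 0}, {"delta_pos": [1.0, 0, 0], "twist": 0}, {"delta_pos": [0.5, 0, 0], "twist": 0}, {"delta_pos": [0.5, 0, 0], "twist": 0}, {"delta_pos": [0.5, 0, 0], "twist": 0}, {"delta_pos": [0.5, 0, 0], "twist": 0}, {"delta_pos": [0, 0, 0], "twist": 0}, {"delta_pos": [0, 0, 0], "twist": 0}])

```text
time: 3.07
eef_pos: [530.8, -399.3, 247.4]
ee_rot: [-180.0, -0.0, -2.3]
contact_force: [-0.1, 0.4, 0.3]
grip_width: 42.6
gripper_force: 0.0
```

Call:
jog_arm(steps=[{"delta_pos": [0.5, 0, 0], "twist": 0}, {"delta_pos": [0.5, 0, 0], "twist": 0}, {"delta_pos": [0.5, 0, 0], "twist": 0}])

```text
time: 3.32
eef_pos: [545.4, -399.9, 247.3]
ee_rot: [-179.9, 0.1, -2.4]
contact_force: [-2.3, 1.0, 0.3]
grip_width: 43.0
gripper_force: 0.9
```

Run:
```python
from bench import monitor, vision
import cv2
s=monitor.read_state(); print({k:s[k] for k in("time","eef_pos","ee_rot","grip_width","contact_force")})
cv2.imwrite("pics/w2.png",vision.get_image("wrist")[:,:,::-1])
```

```text
{'time': 3.3167, 'eef_pos': array([ 545.35442402, -399.89629267,  247.29224862]), 'ee_rot': array([-1.79945129e+02,  6.53769098e-02, -2.37918473e+00]), 'grip_width': 42.99741638817051, 'contact_force': array([-2.28088256,  0.96400204,  0.32299013])}
```

View pics/w2.png

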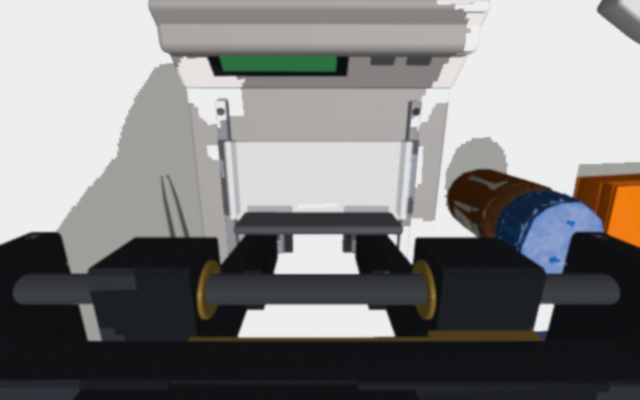

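The fingers are pushing the tab (edge at rows 213–233, centred at column 319) and the guard is sliding with about 2.3 N. I'll continue to its stop.

Call:
jog_arm(steps=[{"delta_pos": [0.5, 0, 0], "twist": 0}, {"delta_pos": [0.5, 0, 0], "twist": 0}, {"delta_pos": [0.5, 0, 0], "twist": 0}, {"delta_pos": [0.5, 0, 0], "twist": 0}, {"delta_pos": [0.3, 0, 0], "twist": 0}, {"delta_pos": [0.2, 0, 0], "twist": 0}])

```text
time: 3.87
eef_pos: [567.5, -401.2, 247.4]
ee_rot: [-179.9, 0.7, -2.3]
contact_force: [-20.9, 2.1, 11.7]
grip_width: 42.5
gripper_force: 11.1
```

Call:
jog_arm(steps=[{"delta_pos": [0.2, 0, 0], "twist": 0}, {"delta_pos": [0.2, 0, 0], "twist": 0}])

```text
time: 4.03
eef_pos: [568.8, -401.4, 247.4]
ee_rot: [-179.8, 1.1, -2.3]
contact_force: [-32.5, 3.5, 19.0]
grip_width: 42.7
gripper_force: 16.6
```

The guard has hit its stop at 32 N. I'll back off to over the keys and check.

Call:
jog_arm(steps=[{"delta_pos": [-0.8, 0, 0], "twist": 0}, {"delta_pos": [-1.0, 0, 0], "twist": 0}, {"delta_pos": [-1.0, 0, 0], "twist": 0}, {"delta_pos": [0, 0, 0], "twist": 0}, {"delta_pos": [0, 0, 0], "twist": 0}, {"delta_pos": [0, 0, 0], "twist": 0}])

```text
time: 4.53
eef_pos: [546.8, -400.2, 248.0]
ee_rot: [180.0, -0.1, -2.4]
contact_force: [0.8, -0.7, 0.1]
grip_width: 42.7
gripper_force: 0.0
```

Run:
```python
from bench import monitor, vision
import cv2
s=monitor.read_state(); print({k:s[k] for k in("time","eef_pos","ee_rot","grip_width","contact_force")})
cv2.imwrite("pics/w3.png",cv2.resize(vision.get_image("wrist")[80:260,180:460,::-1],None,fx=2.8,fy=2.8,interpolation=cv2.INTER_CUBIC))
```

```text
{'time': 4.5333, 'eef_pos': array([ 546.81886089, -400.21348902,  248.0157316 ]), 'ee_rot': array([ 1.79971708e+02, -6.91532182e-02, -2.36022599e+00]), 'grip_width': 42.72385435961995, 'contact_force': array([ 0.80776116, -0.73190016,  0.1435209 ])}
```

View pics/w3.png

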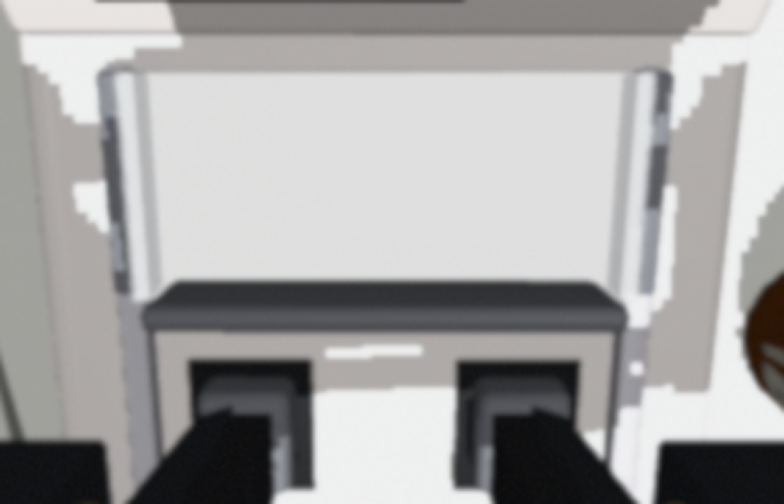

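Run:
```python
from h import *
pos=np.array([546.82,-400.21,248.02]);rot=[179.97,-.07,-2.36]
w=lambda q,z: wplane((np.array(q)-.9)/2.8+[180,80],z,pos,rot)[:,:2].round(1)
T=lambda p:((p-pos[:2])@Ro.from_euler("xyz",rot,degrees=True).as_matrix()[:2,:2]).round(1)
for n,q,z in [("cap far L",[(205,378),(296,378)],68),("cap far R",[(475,378),(570,378)],68),("recess far",[(190,362),(580,362)],56),("tab top",[(180,283),(592,283)],96),("tab front",[(146,318),(627,318)],96),("rail ends",[(118,68),(655,68)],63)]:
    p=w(q,z); print(n,p.tolist(),"tool",T(p).tolist())
```

```text
cap far L [[559.4, -363.0], [558.6, -382.2]] tool [[11.0, -37.7], [11.0, -18.5]]
cap far R [[557.0, -420.0], [556.2, -440.1]] tool [[11.0, 19.4], [11.0, 39.5]]
recess far [[559.3, -357.0], [555.6, -445.0]] tool [[10.7, -43.7], [10.6, 44.4]]
tab top [[586.0, -367.3], [583.1, -436.9]] tool [[37.8, -34.5], [37.8, 35.2]]
tab front [[580.1, -360.8], [576.8, -443.1]] tool [[31.6, -40.7], [31.7, 41.6]]
rail ends [[622.8, -350.9], [618.4, -456.7]] tool [[73.9, -52.4], [73.8, 53.5]]
```

The guard is fully back against the rail ends. The key cap centres are about 1.5 mm behind tool x = 0 and laterally centred. Pressing now.

Call:
jog_arm(steps=[{"delta_pos": [-0.15, 0.05, 0.6], "twist": 0}, {"delta_pos": [0, 0, 0.5], "twist": 0}, {"delta_pos": [0, 0, 0.3], "twist": 0}, {"delta_pos": [0, 0, 0.3], "twist": 0}, {"delta_pos": [0, 0, 0.3], "twist": 0}, {"delta_pos": [0, 0, 0.2], "twist": 0}])

```text
time: 5.08
eef_pos: [545.0, -400.6, 227.2]
ee_rot: [-180.0, 0.0, -2.3]
contact_force: [-6.4, 4.9, 24.8]
grip_width: 42.8
gripper_force: 12.7
```

Call:
jog_arm(steps=[{"delta_pos": [0, 0, 0.05], "twist": 0}, {"delta_pos": [0, 0, 0], "twist": 0}, {"delta_pos": [0, 0, 0], "twist": 0}, {"delta_pos": [0, 0, 0], "twist": 0}, {"delta_pos": [0, 0, 0], "twist": 0}, {"delta_pos": [0, 0, 0], "twist": 0}])

```text
time: 5.58
eef_pos: [545.0, -400.6, 227.3]
ee_rot: [-180.0, 0.0, -2.3]
contact_force: [-4.3, 2.6, 13.4]
grip_width: 43.1
gripper_force: 6.7
```

Run:
```python
from bench import monitor, vision
import cv2, numpy as np
s=monitor.read_state(); print({k:s[k] for k in("time","eef_pos","ee_rot","grip_width","contact_force")})
a=vision.get_image("top")[150:270,370:500,::-1]; b=vision.get_image("scene")[120:220,290:420,::-1]
f=lambda i:cv2.resize(i,(400,370),interpolation=cv2.INTER_CUBIC)
cv2.imwrite("pics/p4.png",np.hstack([f(a),f(b)]))
```

```text
{'time': 5.5833, 'eef_pos': array([ 544.96494887, -400.56157356,  227.33077412]), 'ee_rot': array([-1.79989235e+02,  2.03939945e-02, -2.34652827e+00]), 'grip_width': 43.06149704008319, 'contact_force': array([-4.31822666,  2.57874493, 13.40616548])}
```

View pics/p4.png

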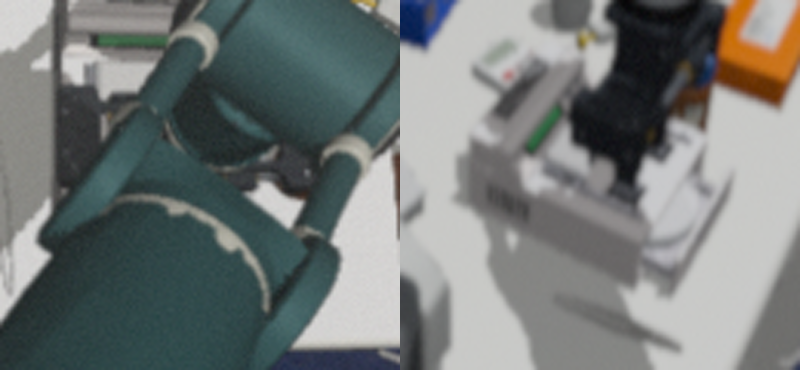

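The drawer is running out; its white panel and dish show at about (690,230) in the scene half. I'll keep both keys down.

Call:
jog_arm(steps=[{"delta_pos": [0, 0, 0.05], "twist": 0}, {"delta_pos": [0, 0, 0], "twist": 0}, {"delta_pos": [0, 0, 0], "twist": 0}, {"delta_pos": [0, 0, 0], "twist": 0}, {"delta_pos": [0, 0, 0], "twist": 0}, {"delta_pos": [0, 0, 0], "twist": 0}, {"delta_pos": [0, 0, 0], "twist": 0}, {"delta_pos": [0, 0, 0], "twist": 0}, {"delta_pos": [0, 0, 0], "twist": 0}, {"delta_pos": [0, 0, 0], "twist": 0}, {"delta_pos": [0, 0, 0], "twist": 0}, {"delta_pos": [0, 0, 0], "twist": 0}])

```text
time: 6.68
eef_pos: [545.0, -400.6, 227.3]
ee_rot: [-180.0, 0.0, -2.3]
contact_force: [-5.8, 3.7, 14.8]
grip_width: 42.9
gripper_force: 7.8
```

Call:
jog_arm(steps=[{"delta_pos": [0, 0, 0], "twist": 0}, {"delta_pos": [0, 0, 0], "twist": 0}, {"delta_pos": [0, 0, 0], "twist": 0}, {"delta_pos": [0, 0, 0], "twist": 0}, {"delta_pos": [0, 0, 0], "twist": 0}, {"delta_pos": [0, 0, 0], "twist": 0}, {"delta_pos": [0, 0, 0], "twist": 0}, {"delta_pos": [0, 0, 0], "twist": 0}, {"delta_pos": [0, 0, 0], "twist": 0}, {"delta_pos": [0, 0, 0], "twist": 0}, {"delta_pos": [0, 0, 0], "twist": 0}, {"delta_pos": [0, 0, 0], "twist": 0}])

```text
time: 7.68
eef_pos: [545.0, -400.6, 227.3]
ee_rot: [-180.0, 0.0, -2.3]
contact_force: [-6.0, 4.1, 15.1]
grip_width: 42.8
gripper_force: 7.8
```

Call:
jog_arm(steps=[{"delta_pos": [0, 0, 0], "twist": 0}, {"delta_pos": [0, 0, 0], "twist": 0}, {"delta_pos": [0, 0, 0], "twist": 0}, {"delta_pos": [0, 0, 0], "twist": 0}, {"delta_pos": [0, 0, 0], "twist": 0}, {"delta_pos": [0, 0, 0], "twist": 0}, {"delta_pos": [0, 0, 0], "twist": 0}, {"delta_pos": [0, 0, 0], "twist": 0}, {"delta_pos": [0, 0, 0], "twist": 0}, {"delta_pos": [0, 0, 0], "twist": 0}, {"delta_pos": [0, 0, 0], "twist": 0}, {"delta_pos": [0, 0, 0], "twist": 0}])

```text
time: 8.68
eef_pos: [545.0, -400.6, 227.3]
ee_rot: [-180.0, 0.0, -2.3]
contact_force: [-6.5, 3.9, 16.7]
grip_width: 43.0
gripper_force: 7.8
```

Run:
```python
from h import *
from bench import monitor
import time
s=monitor.read_state(); print({k:s[k] for k in("time","eef_pos","contact_force")})
b=vision.get_image("scene")[120:220,300:430,::-1]
x,y,a=605,-403,np.radians(-2.4);c,n=np.cos(a),np.sin(a)
M=[(-100-d,sy*65,47) for d in(92,74) for sy in(1,-1)]
p=proj("scene",[(x+c*u-n*v,y+n*u+c*v,z) for u,v,z in M])
f=6; b=cv2.resize(b,None,fx=f,fy=f,interpolation=cv2.INTER_CUBIC)
for i,q in enumerate((p-[300,120])*f): cv2.circle(b,tuple(int(t) for t in q),3,(0,0,255) if i<2 else (255,0,0),-1)
cv2.imwrite("pics/p5.png",b)
```

```text
{'time': 8.6833, 'eef_pos': array([ 544.97113359, -400.55932775,  227.33243789]), 'contact_force': array([-6.46948144,  3.86810268, 16.71958147])}
```

View pics/p5.png

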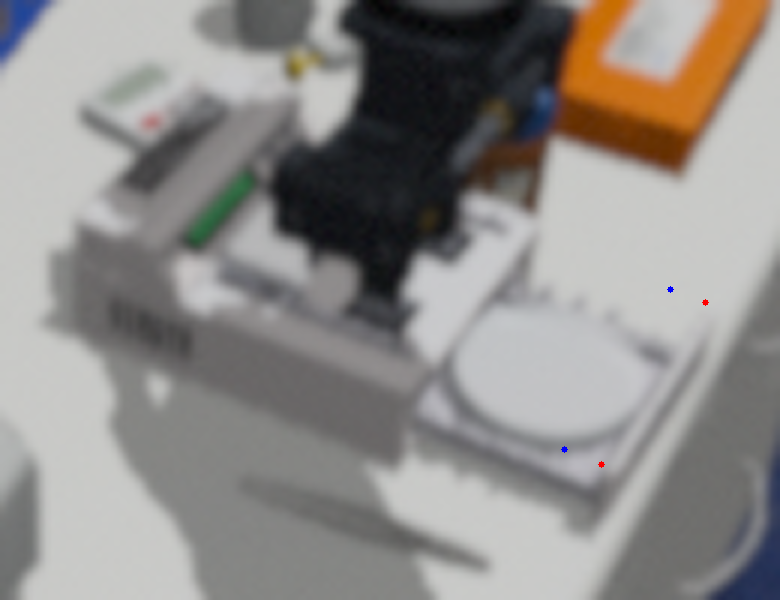

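The drawer is out to the 92 mm mark (front corners at about (602,485) and (712,320)). I'll hold one more second and confirm it has stopped.

```bash
python3 -c "
from bench import vision;import numpy as np
np.save('a.npy',vision.get_image('scene'))"
```

Call:
jog_arm(steps=[{"delta_pos": [0, 0, 0], "twist": 0}, {"delta_pos": [0, 0, 0], "twist": 0}, {"delta_pos": [0, 0, 0], "twist": 0}, {"delta_pos": [0, 0, 0], "twist": 0}, {"delta_pos": [0, 0, 0], "twist": 0}, {"delta_pos": [0, 0, 0], "twist": 0}, {"delta_pos": [0, 0, 0], "twist": 0}, {"delta_pos": [0, 0, 0], "twist": 0}, {"delta_pos": [0, 0, 0], "twist": 0}, {"delta_pos": [0, 0, 0], "twist": 0}])

```text
time: 9.62
eef_pos: [545.0, -400.6, 227.3]
ee_rot: [-180.0, 0.0, -2.3]
contact_force: [-6.6, 4.8, 14.7]
grip_width: 42.6
gripper_force: 7.8
```

```bash
python3 -c "
from bench import vision;import numpy as np,cv2
a=np.load('a.npy').astype(np.float32);b=vision.get_image('scene').astype(np.float32)
d=np.abs(cv2.GaussianBlur(a-b,(0,0),1.5)).max(2)
print(d.max(),d[165:210,365:425].max(),d[165:210,365:425].mean(),d.mean())"
```

```text
3.3050525 0.6512185 0.19393319 0.30797598
```

The drawer is still. I'll lift straight up and clear.

Call:
jog_arm(steps=[{"delta_pos": [0, 0, -0.5], "twist": 0}, {"delta_pos": [0, 0, -0.8], "twist": 0}, {"delta_pos": [0, 0, -1.5], "twist": 0}, {"delta_pos": [0, 0, -2.5], "twist": 0}, {"delta_pos": [0, 0, -2.5], "twist": 0}, {"delta_pos": [0, 0, -2.5], "twist": 0}, {"delta_pos": [0, 0, -2.5], "twist": 0}, {"delta_pos": [0, 0, -1.5], "twist": 0}, {"delta_pos": [0, 0, 0], "twist": 0}, {"delta_pos": [0, 0, 0], "twist": 0}, {"delta_pos": [0, 0, 0], "twist": 0}, {"delta_pos": [0, 0, 0], "twist": 0}])

```text
time: 10.67
eef_pos: [544.3, -400.2, 365.3]
ee_rot: [-179.9, 0.2, -2.4]
contact_force: [0.3, -0.6, 0.0]
grip_width: 43.0
gripper_force: 0.0
```

Run:
```python
from bench import monitor, vision
import cv2
s=monitor.read_state(); print({k:s[k] for k in("time","eef_pos","contact_force")})
cv2.imwrite("pics/w6.png",vision.get_image("wrist")[:,:,::-1])
```

```text
{'time': 10.6667, 'eef_pos': array([ 544.30859203, -400.15926964,  365.29759163]), 'contact_force': array([ 0.27768659, -0.55030444,  0.03308613])}
```

View pics/w6.png

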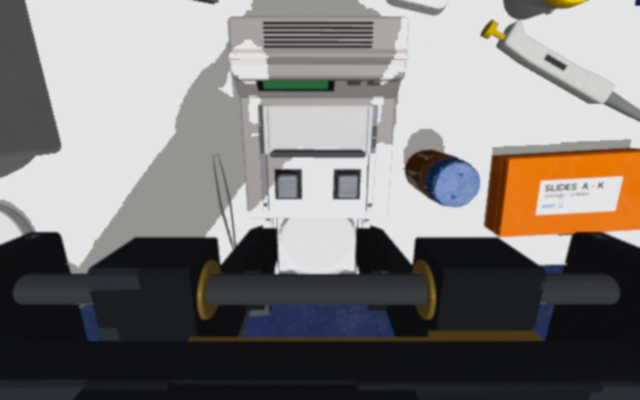

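The guard is back (tab at row 153), both keys are up at (288,184) and (347,184), and the drawer is out with the dish at (318,245). The bottle and forceps are undisturbed. Handing in.

```bash
python3 -c "
from bench import ticket
print(ticket.job_done())"
```

```text
the job is handed in; nothing more can be done
None
```

The job is handed in: the guard is pushed back, the drawer ran fully out and stopped with the dish in it, both keys are up again and the arm is clear, at about 11 s of the 42 s allowed.

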